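# Find the frying pan with the bowed base

### The arm

A 7-joint arm with a two-finger parallel gripper is mounted at the origin on the work surface. World frame = base frame: x ahead of the robot, y to its left, z up, the work surface at z = 0. Lengths are in mm, angles in rad, forces in N, time in s.
With the tool pointing down it reaches from about 425 to 950 mm from the base axis. Payload 4.7 kg.
Tool frame: the origin (TCP) lies at the very end of the fingers, on their centre line; the grasp point (between the pads) lies 19 mm behind it; z points along the fingers, y is the line along which they close (so a half turn about z gives the same grasp; the last joint's range is limited). The gripper opens to 85 mm and grips with 20 to 120 N. Pads are 22 mm wide; open, the fingers measure 114 mm over their backs; the gripper's body (76 mm by 85 mm) begins 54 mm behind the grasp point. The pads swing forward as they close: fully open they stand 13 mm farther back than shut.
Start: joints at [-1.357, 0.469, -0.049, 1.532, 0.024, 1.141, -0.082], TCP at [162.242, 655.23, 231.335] pointing down, gripper open.
Joint ranges: [-2.59, 2.59], [-0.33, 1.99], [-1.39, 1.29], [0.1, 2.45], [-1.04, 4.18], [0.21, 1.99], [-2.66, 2.66]. Speed limits (rad/s): [2.57, 2.57, 3.14, 3.14, 3.14, 3.14, 3.14].

### API

Orientations are given as a unit quaternion [w, x, y, z].
In Python, from station import ctrl, vision, finder gives the robot as it stands.
- The arm moves only by the tool drive_tool, never from a script. Its arguments are lists of equal length, an entry for each row: "twist": the turn, a rotation vector about the tool's x, y, z in degrees, a list of three; "linear": the shift along the tool's x, y, z in m, a list of three; "grip": the closure, from -1 (fully open) to 1 (shut). A call has 1 to 12 rows; each row is the pose to reach, as a shift and turn from the pose commanded when the call began, along the tool's axes at that moment; what a row does not reach only later rows make up. A row lasts 1/10 s, in which the tool goes at most 50 mm and 8.59 degrees, less where a joint would pass 70% of its speed; a pose out of reach is approached as far as the arm can. A call with a gripper value outside its range is refused whole. The fingers move at their own pace and stop on an object; "force" is the grip in N (left out, the last holds). Time passes only in rows, so rows that repeat a pose let the fingers close. It gives the time, the measured TCP pose, the force, the opening and the grip force at its end, in the units of the state.
- ctrl.observe(): the state, without advancing time (a new reading comes with each control period).
- vision.grab_frame(name): name is "scene" or "top"; returns a dict with "color" (420x560x3 uint8, red, green, blue), "depth" (420x560 float32, mm along the optical axis (not along the pixel's ray), 0 where there is no reading), "intrinsics" (3x3 intrinsics, pixels), "dist" ([k1, k2, p1, p2, k3] as OpenCV has them; the pictures are not rectified), "view" (4x4, takes a point from world to camera coordinates). Camera axes: x right, y up, looking along -z (the intrinsics and any distortion apply to the point x, -y, -z); pixel columns grow to the right and rows downward; lengths in mm; the calibration is good to about 2 mm. A picture is of the moment at which its call begins.
- ctrl.finish_job(): hands the job in; it is judged then, once.
Trained networks look in the newest picture that a camera, given by its name, has taken for a name from the list of things; names that differ only in an ending like _2 or _b are one class to them, and where a whole thing is asked for, a point or a joint stands for the part that bears it (a point fixed in the world has none). Each returns a list of dicts, best first, with "conf" (0 to 1); they miss things now and then, are a little off and sometimes report something else, mostly with a low value. They report only what shows in the picture. A call takes as long as a camera call.
- finder.boxes_of(camera, label): "xyz" ([x, y, z] in mm, in the coordinates of the camera as it stood for that picture, good to about 4 mm: the middle of the surface that is visible of it).
- finder.cut_out(camera, label): "region" (420x560 bool, what is visible of it).
- finder.tip_of(camera, label): "xyz" ([x, y, z] in mm, in the coordinates of the camera as it stood for that picture, good to about 4 mm: a listed point, or the origin of a listed thing).
The state is a dict: "time_s": time; "qpos": joint angles; "dq": joint speeds; "effort": joint torques, N m; "tool_pos": TCP position; "tcp_rot": TCP orientation; "ft_force": force on the tool from outside, world axes, zero at the start; "torque": the same for the moment, N m; "finger_gap": finger opening in mm; "grasp_force": force on a finger pad.
Only numpy, scipy, OpenCV 4.12 (cv2) and the standard library are available. Lean on these libraries where they do the work, as an engineer would, in place of code of your own. Each camera call takes 0.05 s, during which the arm holds its last target. There are 200 camera calls.

### The job

One of the three upturned frying pans has a bowed base and would rock on the glass hob. Find it with the straightedge, carrying it by its wooden grip: lay it across the centre of a pan's base, let go, and gently press down with the fingertips first its square end and then its rounded end to find out whether it rocks; when you have found the bowed pan, leave the straightedge lying across the centre of its base. Do not disturb the other kitchen things.

Things in the scene. Friction and masses are not known exactly. Their poses are not given: they have to be found in the camera images.
- straightedge: the straightedge: a flat steel bar 150 mm long (body x), 26 mm wide (body y), 5 mm thick, with a wooden grip 46 mm long, 14 mm wide standing 26 mm high on the middle of its top; 0.12 to 0.24 kg. Its +x end is cut square, its -x end is rounded. Origin at the centre of its underside, z up
- edge_grip (a point): middle of the straightedge's wooden grip, 24 mm above the underside of the bar; the fingers close across the 14 mm width (body y)
- square_end (a point): point on the top of the bar at its square end, 60 mm from the middle (15 mm in from the tip): where to press. Bar and base are hard and the force climbs steeply once the end is borne: approach at about 5 mm/s with a force stop of 2 to 4 N
- round_end (a point): point on the top of the bar at its rounded end, 60 mm from the middle: where to press
- pan_a: an upturned cast-iron frying pan, heavy and fixed: 196 mm across at its rim on the worktop, tapering to a round dark base 170 mm across that faces up, about 46 mm high. Origin at the centre of its rim on the worktop, x axis along its handle (25 to 38 mm wide, reaching 207 mm from the origin, at most 31 mm high). The three pans look alike; which one is bowed changes
- pan_a_base (a point): nominal centre of this pan's upturned base, 46 mm above the worktop. A flat base is 46 mm high all over. A bowed base is a very shallow cone, 48.5 mm high at its centre and 45.5 mm at its edge: the straightedge laid across its centre tips about 0.035 rad to one end or the other
- pan_b: an upturned cast-iron frying pan, heavy and fixed: 196 mm across at its rim on the worktop, tapering to a round dark base 170 mm across that faces up, about 46 mm high. Origin at the centre of its rim on the worktop, x axis along its handle (25 to 38 mm wide, reaching 207 mm from the origin, at most 31 mm high). The three pans look alike; which one is bowed changes
- pan_b_base (a point): nominal centre of this pan's upturned base, 46 mm above the worktop. A flat base is 46 mm high all over. A bowed base is a very shallow cone, 48.5 mm high at its centre and 45.5 mm at its edge: the straightedge laid across its centre tips about 0.035 rad to one end or the other
- pan_c: an upturned cast-iron frying pan, heavy and fixed: 196 mm across at its rim on the worktop, tapering to a round dark base 170 mm across that faces up, about 46 mm high. Origin at the centre of its rim on the worktop, x axis along its handle (25 to 38 mm wide, reaching 207 mm from the origin, at most 31 mm high). The three pans look alike; which one is bowed changes
- pan_c_base (a point): nominal centre of this pan's upturned base, 46 mm above the worktop. A flat base is 46 mm high all over. A bowed base is a very shallow cone, 48.5 mm high at its centre and 45.5 mm at its edge: the straightedge laid across its centre tips about 0.035 rad to one end or the other
- spice_jar: bystander, leave alone: small glass jar, 42 mm across, 85 mm high, loose, origin under its centre
- egg_cup: bystander, leave alone: white egg cup, 48 mm across, 50 mm high, loose, origin under its centre
- bowl: bystander, leave alone: white ceramic bowl, 120 mm across, 50 mm high, loose, origin under its centre
- mug: bystander, leave alone: blue mug, 80 mm across plus handle, 90 mm high, loose, origin under its centre
- pepper_mill: bystander, leave alone: dark wooden pepper mill, 54 mm across, 150 mm high, loose, origin under its centre
- spatula: bystander, leave alone: black spatula lying flat, loose, origin under its middle
- spoon: bystander, leave alone: wooden spoon lying flat, loose, origin under its middle

How it is judged (in metres and radians):
On the way, in this order (a step that is already met when the one before it is completed fails the run):
1. on the bowed pan, the square end of the straightedge is pressed down with more than 2 N and the straightedge has rocked over to it ((horizontal distance between straightedge and pan_a below 0.025 m or horizontal distance between straightedge and pan_b below 0.025 m or horizontal distance between straightedge and pan_c below 0.025 m) and height (world z) of straightedge between 0.041 and 0.052 m and horizontal distance between the grasp point and square_end below 0.035 m and contact force between the fingers and straightedge above 2 N and angle between straightedge's own z axis and vertical below 0.08 rad and angle between straightedge's own x axis and vertical above 1.5868 rad), for 0.2 s.
2. then the rounded end is pressed down with more than 2 N and the straightedge has rocked over to that end ((horizontal distance between straightedge and pan_a below 0.025 m or horizontal distance between straightedge and pan_b below 0.025 m or horizontal distance between straightedge and pan_c below 0.025 m) and height (world z) of straightedge between 0.041 and 0.052 m and horizontal distance between the grasp point and round_end below 0.035 m and contact force between the fingers and straightedge above 2 N and angle between straightedge's own z axis and vertical below 0.08 rad and angle between straightedge's own x axis and vertical below 1.5548 rad), for 0.2 s.
At the end, for the whole second after the job is handed in: The straightedge rests, released and still, across the bowed pan's base, its middle within 25 mm of the pan's centre, grip up, within 0.08 rad of level, and its underside more than 47.1 mm above the worktop, as only the crown of the bowed base carries it ((horizontal distance between straightedge and pan_a below 0.025 m or horizontal distance between straightedge and pan_b below 0.025 m or horizontal distance between straightedge and pan_c below 0.025 m) and height (world z) of straightedge between 0.0471 and 0.052 m and angle between straightedge's own z axis and vertical below 0.08 rad and linear speed of straightedge below 0.01 m/s and contact force between the fingers and straightedge below 0.1 N); the robot touches nothing.
It fails at once if an end of the straightedge is pressed or squeezed with more than 25 N (contact force between the fingers and straightedge above 25 N and (horizontal distance between the grasp point and square_end below 0.035 m or horizontal distance between the grasp point and round_end below 0.035 m)).
It fails at once if a bystander is moved more than 30 mm (distance of any of spice_jar, egg_cup, bowl, mug, pepper_mill, spatula, spoon from where it was at the start of the episode above 0.03 m).
It also fails if it takes over 72 s, if anything falls off the work surface, if the arm or the gripper's body presses on something with over 40 N, if the wrist force passes 120 N, or if a joint passes its speed limit or range.

## Working session

There is one attempt and no reset: what is moved stays moved. The work goes in short steps, Python scripts to look and compute and a tool call to move; the robot and the scene stay as the last step left them, time stands still between calls to the robot, and variables do not carry over. Pictures are saved under pics/ and viewed, at most 10 in all, crops included, and the job is handed in when it is done.

Besides the shell and the picture viewer there is one more tool, called after "Emit:" as name(argument=value, ...), one argument or row to a line, values as JSON. drive_tool: Moves the arm, as the interface text tells. Its arguments: {"type":"object","properties":{"twist":{"type":"array"},"linear":{"type":"array"},"grip":{"type":"array"},"force":{"type":"number"}},"required":["twist","linear","grip"]}

```bash
mkdir -p pics
cat > h.py <<'E'
import numpy as np, cv2
from station import ctrl, vision, finder
def w(f,p):
    return (np.linalg.inv(f["view"])@np.r_[p,1])[:3]
def cloud(f,mask):
    r,c=np.nonzero(mask&(f["depth"]>0)); d=f["depth"][r,c]
    u=cv2.undistortPoints(np.c_[c,r].astype(float)[:,None],f["intrinsics"],np.array(f["dist"]))[:,0]
    P=np.c_[u[:,0]*d,-u[:,1]*d,-d,np.ones(len(d))]
    return (np.linalg.inv(f["view"])@P.T).T[:,:3]
def save(f,n): cv2.imwrite(f"pics/{n}.png",f["color"][...,::-1])
E
python3 - <<'E'
from h import *
s=ctrl.observe(); print(s)
for cam in("top","scene"):
    f=vision.grab_frame(cam); save(f,cam)
    for l in["straightedge","edge_grip","square_end","round_end","pan_a","pan_a_base","spice_jar","egg_cup","bowl","mug","pepper_mill","spatula","spoon"]:
        print(cam,l,[(w(f,d["xyz"]).round().tolist(),round(d["conf"],2)) for d in finder.tip_of(cam,l)[:4]])
E
```

```text
{'time_s': 0.0, 'qpos': array([-1.35689954,  0.4694528 , -0.04860054,  1.53369574,  0.02408595,
        1.14100291, -0.08229523]), 'dq': array([ 0.00207252,  0.00016132,  0.00113424,  0.00074076,  0.00152468,
       -0.00094604,  0.00053953]), 'effort': array([-5.06674151e-04, -5.10304821e+01, -4.66145820e-02, -2.37711811e+01,
        1.06714104e-02,  7.44608289e-03,  2.50066378e-06]), 'tool_pos': array([162.1238226 , 654.63540286, 230.25301522]), 'tcp_rot': array([-9.08378802e-05,  1.21082712e-01,  9.92641931e-01, -9.82681616e-04]), 'ft_force': array([-0.31332964,  0.56656662,  0.39921727]), 'torque': array([-0.02650792,  0.04572859, -0.02440011]), 'grasp_force': 0.0, 'finger_gap': 85.29909096056562}
top straightedge [([447.0, 37.0, 1.0], 0.8)]
top edge_grip [([442.0, 31.0, 27.0], 0.62), ([665.0, 413.0, -0.0], 0.25)]
top square_end [([382.0, 41.0, 8.0], 0.69)]
top round_end [([505.0, 25.0, 2.0], 0.94)]
top pan_a []
top pan_a_base []
top spice_jar [([603.0, 184.0, -5.0], 0.57)]
top egg_cup [([603.0, -190.0, -6.0], 0.56)]
top bowl [([731.0, 255.0, 1.0], 0.83)]
top mug [([702.0, -289.0
[... 238 characters left out ...]
 [([445.0, 30.0, 25.0], 0.81), ([600.0, 184.0, 0.0], 0.73)]
scene square_end [([384.0, 38.0, 9.0], 0.62)]
scene round_end [([505.0, 20.0, 6.0], 0.72), ([454.0, -313.0, -2.0], 0.22)]
scene pan_a [([700.0, 34.0, 0.0], 0.74)]
scene pan_a_base []
scene spice_jar [([601.0, 184.0, -2.0], 0.95)]
scene egg_cup [([607.0, -194.0, -2.0], 0.68), ([447.0, 27.0, -2.0], 0.31)]
scene bowl [([730.0, 251.0, -1.0], 0.71)]
scene mug [([706.0, -290.0, 0.0], 0.65)]
scene pepper_mill [([672.0, 405.0, -4.0], 0.76), ([444.0, 29.0, -2.0], 0.75), ([730.0, 251.0, 2.0], 0.58)]
scene spatula [([236.0, 323.0, 2.0], 0.88), ([668.0, 406.0, -2.0], 0.24)]
scene spoon [([239.0, -318.0, -0.0], 0.77), ([503.0, 18.0, 6.0], 0.27)]
```

View pics/top.png

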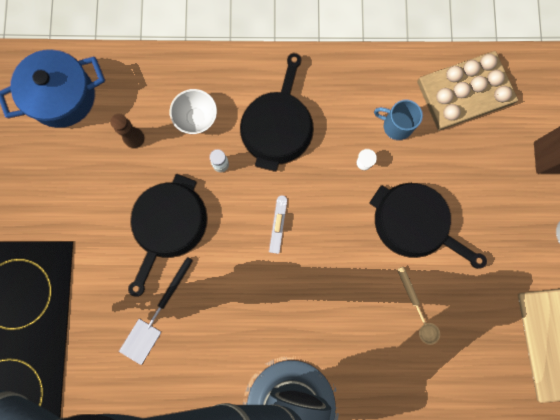

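Run:
```python
from h import *
f=vision.grab_frame("top"); P=cloud(f,np.ones((420,560),bool)); np.save("P.npy",P)
# pan bases: points 42-52 mm high, cluster on 4mm grid
m=(P[:,2]>41)&(P[:,2]<53); Q=P[m]
g=np.zeros((300,300),np.uint8); ij=(Q[:,:2]/5+[20,150]).astype(int); ok=((ij>=0)&(ij<300)).all(1); g[ij[ok,0],ij[ok,1]]=255
g=cv2.morphologyEx(g,cv2.MORPH_CLOSE,np.ones((3,3)))
n,l,st,c=cv2.connectedComponentsWithStats(g)
for i in range(1,n):
    if st[i,4]>200:
        q=Q[ok][l[ij[ok,0],ij[ok,1]]==i]; (cx,cy),r=cv2.minEnclosingCircle(q[:,:2].astype(np.float32)); 
        rr=np.hypot(q[:,0]-cx,q[:,1]-cy); print(st[i],(cx,cy),r,q.mean(0),[np.mean(q[(rr>a)&(rr<a+20),2]).round(2) for a in(0,20,40,60)])
m=(P[:,2]>20)&(P[:,2]<36)&(abs(P[:,0]-445)<60)&(abs(P[:,1]-30)<60);q=P[m];print("grip",np.median(q,0),cv2.minAreaRect(q[:,:2].astype(np.float32)))
m=(P[:,2]>2)&(P[:,2]<36)&(abs(P[:,0]-445)<90)&(abs(P[:,1]-30)<40);q=P[m];print("bar",cv2.minAreaRect(q[:,:2].astype(np.float32)))
```

```text
[ 70  93  36  35 993] (452.8680725097656, -310.6561584472656) 88.63147735595703 [ 452.22009687 -311.06720285   45.79057631] [np.float64(45.83), np.float64(45.87), np.float64(45.91), np.float64(45.93)]
[ 194   93   37   36 1011] (451.91998291015625, 311.4493713378906) 89.4308090209961 [451.5234294  311.35548328  45.87160406] [np.float64(46.11), np.float64(46.04), np.float64(46.01), np.float64(45.96)]
[140 141  36  36 998] (695.7490234375, 37.2932014465332) 88.53095245361328 [694.8342443   37.11990106  46.17173768] [np.float64(47.54), np.float64(46.96), np.float64(46.53), np.float64(45.86)]
[ 35 162  40  36 501] (795.9711303710938, -469.4665222167969) 104.26364135742188 [ 801.22428753 -469.26694021   47.80368495] [np.float64(47.76), np.float64(47.8), np.float64(47.31), np.float64(47.9)]
grip [440.79112724  32.48135286  30.70114883] ((441.79803466796875, 32.368133544921875), (13.566667556762695, 45.03466796875), 82.24639892578125)
bar ((445.30291748046875, 29.731491088867188), (176.9537811279297, 78.02071380615234), 0.2144092172384262)
```

The top view shows the straightedge at (279,224), square end down in the picture. The three pans are at (276,128), (169,218) and (413,219), and all bystanders are clear of the straight route to the upper pan. In the depth image, the upper pan at (695,37) looks crowned, so I test that one first.

Emit:
drive_tool(
  twist=[
    [0,0,0],
    [0,0,0],
    [0,0,0],
    [0,0,0],
    [0,0,0],
    [0,0,0],
    [0,0,-6],
    [0,0,-6],
    [0,0,-6],
    [0,0,-6],
    [0,0,-6],
    [0,0,-6],
  ],
  linear=[
    [-0.304,-0.239,0],
    [-0.304,-0.239,0],
    [-0.304,-0.239,0],
    [-0.304,-0.239,0],
    [-0.304,-0.239,0],
    [-0.304,-0.239,0],
    [-0.304,-0.239,0],
    [-0.421,-0.538,0.12],
    [-0.421,-0.538,0.12],
    [-0.421,-0.538,0.12],
    [-0.421,-0.538,0.12],
    [-0.421,-0.538,0.12],
  ],
  grip=[-1,-1,-1,-1,-1,-1,-1,-1,-1,-1,-1,-1],
)

```text
time_s: 2.65
tool_pos: [420.7, 144.6, 150.8]
tcp_rot: [0.001, 0.069, 0.998, 0.0]
ft_force: [1.0, -0.0, 1.0]
finger_gap: 85.4
grasp_force: 0.0
```

Emit:
drive_tool(
  twist=[
    [0,0,0],
    [0,0,0],
    [0,0,0],
    [0,0,0],
    [0,0,0],
  ],
  linear=[
    [-0.036,-0.108,0.05],
    [-0.036,-0.108,0.05],
    [-0.036,-0.108,0.05],
    [-0.036,-0.108,0.05],
    [-0.036,-0.108,0.05],
  ],
  grip=[-0.2,-0.2,-0.2,-0.2,-0.2],
)

```text
time_s: 3.15
tool_pos: [441.4, 34.5, 101.0]
tcp_rot: [0.0, 0.069, 0.998, 0.0]
ft_force: [-0.0, -0.3, -0.2]
finger_gap: 51.1
grasp_force: 0.0
```

Run:
```python
from h import *
s=ctrl.observe(); print(s["tool_pos"],s["tcp_rot"],s["finger_gap"])
from scipy.spatial.transform import Rotation as R
q=s["tcp_rot"]; M=R.from_quat(np.r_[q[1:],q[0]]).as_matrix(); print(M.round(3)); print(M.T@(np.array([441.5,32.3,8])-s["tool_pos"]))
```

```text
[441.37206889  34.52604003 100.98085547] [4.26292759e-05 6.94507339e-02 9.97585361e-01 2.03853359e-04] 51.06756495839882
[[-0.99   0.139  0.   ]
 [ 0.139  0.99   0.   ]
 [-0.     0.    -1.   ]]
[-0.42987518 -2.2252067  92.97996971]
```

Emit:
drive_tool(
  twist=[
    [0,0,0],
    [0,0,0],
    [0,0,0],
    [0,0,0],
    [0,0,0],
    [0,0,0],
    [0,0,0],
    [0,0,0],
    [0,0,0],
    [0,0,0],
    [0,0,0],
    [0,0,0],
  ],
  linear=[
    [0,-0.002,0.04],
    [0,-0.002,0.07],
    [0,-0.002,0.085],
    [0,-0.002,0.092],
    [0,-0.002,0.092],
    [0,-0.002,0.092],
    [0,-0.002,0.092],
    [0,-0.002,0.092],
    [0,-0.002,0.092],
    [0,-0.002,0.092],
    [0,-0.002,0.092],
    [0,-0.002,0.092],
  ],
  grip=[-0.2,-0.2,-0.2,-0.2,-0.2,1,1,1,1,1,1,1],
  force=40,
)

```text
time_s: 4.35
tool_pos: [441.8, 32.8, 9.9]
tcp_rot: [0.001, 0.069, 0.998, 0.0]
ft_force: [1.1, 0.6, 6.6]
finger_gap: 13.4
grasp_force: 40.4
```

Emit:
drive_tool(
  twist=[
    [0,0,0],
    [0,0,0],
    [0,0,0],
    [0,0,0],
    [0,0,0],
    [0,0,0],
    [0,0,0],
    [0,0,0],
    [0,0,0],
    [0,0,0],
    [0,0,0],
    [0,0,0],
  ],
  linear=[
    [0,0,-0.03],
    [0,0,-0.06],
    [0,0,-0.09],
    [-0.03,0.005,-0.09],
    [-0.07,0.012,-0.09],
    [-0.11,0.018,-0.09],
    [-0.15,0.024,-0.09],
    [-0.19,0.03,-0.09],
    [-0.22,0.035,-0.09],
    [-0.24,0.038,-0.09],
    [-0.25,0.04,-0.09],
    [-0.25,0.04,-0.09],
  ],
  grip=[1,1,1,1,1,1,1,1,1,1,1,1],
)

```text
time_s: 5.55
tool_pos: [694.2, 37.7, 98.3]
tcp_rot: [-0.0, 0.069, 0.998, -0.0]
ft_force: [0.4, 0.2, -1.5]
finger_gap: 13.1
grasp_force: 39.7
```

Run:
```python
from h import *
s=ctrl.observe(); print(s["tool_pos"],s["tcp_rot"],s["finger_gap"],s["ft_force"])
f=vision.grab_frame("scene"); save(f,"carry")
P=cloud(f,np.ones((420,560),bool))
m=(P[:,2]>42)&(P[:,2]<52)&(np.hypot(P[:,0]-695,P[:,1]-37)<100);print(cv2.minEnclosingCircle(P[m][:,:2].astype(np.float32)))
for l in["square_end","round_end","edge_grip"]: print(l,[(w(f,d["xyz"]).round(1).tolist(),round(d["conf"],2)) for d in finder.tip_of("scene",l)[:2]])
```

```text
[694.18968609  37.70889722  98.25543144] [-3.31284412e-04  6.89565396e-02  9.97619607e-01 -7.45879459e-05] 13.053738423296448 [ 0.39118696  0.23414993 -1.52663306]
((701.4657592773438, 36.80523681640625), 89.97187805175781)
square_end [([638.0, 42.9, 97.9], 0.67)]
round_end [([757.5, 24.7, 94.9], 0.7), ([672.9, 405.2, -2.2], 0.64)]
edge_grip [([698.5, 33.0, 113.2], 0.93)]
```

View pics/carry.png

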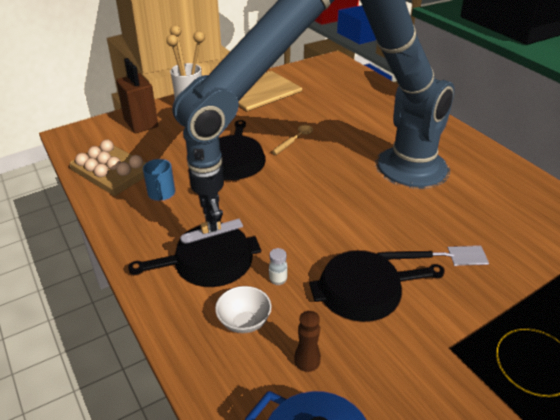

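Emit:
drive_tool(
  twist=[
    [0,0,0],
    [0,0,0],
    [0,0,0],
    [0,0,0],
    [0,0,0],
    [0,0,0],
  ],
  linear=[
    [-0.002,0.001,0.015],
    [-0.002,0.001,0.025],
    [-0.002,0.001,0.032],
    [-0.002,0.001,0.036],
    [-0.002,0.001,0.038],
    [-0.002,0.001,0.038],
  ],
  grip=[1,1,1,1,1,1],
)

```text
time_s: 6.35
tool_pos: [696.0, 38.3, 60.5]
tcp_rot: [-0.0, 0.069, 0.998, -0.0]
ft_force: [0.4, 0.5, -1.8]
finger_gap: 13.2
grasp_force: 39.7
```

Emit:
drive_tool(
  twist=[
    [0,0,0],
    [0,0,0],
    [0,0,0],
    [0,0,0],
  ],
  linear=[
    [0,0,0.001],
    [0,0,0.0015],
    [0,0,0.002],
    [0,0,0.002],
  ],
  grip=[1,1,1,1],
)

```text
time_s: 6.75
tool_pos: [696.2, 38.4, 59.0]
tcp_rot: [0.0, 0.069, 0.998, 0.0]
ft_force: [-0.1, 0.3, -2.6]
finger_gap: 13.0
grasp_force: 39.7
```

Emit:
drive_tool(
  twist=[
    [0,0,0],
    [0,0,0],
    [0,0,0],
    [0,0,0],
  ],
  linear=[
    [0,0,0.0005],
    [0,0,0.001],
    [0,0,0.0015],
    [0,0,0.0015],
  ],
  grip=[1,1,1,1],
)

```text
time_s: 7.15
tool_pos: [696.3, 38.4, 58.4]
tcp_rot: [0.0, 0.069, 0.998, 0.0]
ft_force: [-2.7, -0.3, 5.1]
finger_gap: 13.1
grasp_force: 40.7
```

Emit:
drive_tool(
  twist=[
    [0,0,0],
    [0,0,0],
    [0,0,0],
    [0,0,0],
    [0,0,0],
    [0,0,0],
    [0,0,0],
    [0,0,0],
    [0,0,0],
    [0,0,0],
    [0,0,0],
  ],
  linear=[
    [0,0,0],
    [0,0,0],
    [0,0,0],
    [0,0,0],
    [0,0,-0.005],
    [0,0,-0.015],
    [0,0,-0.03],
    [0,0,-0.05],
    [0,0,-0.07],
    [0,0,-0.07],
    [0,0,-0.07],
  ],
  grip=[-0.2,-0.2,-0.2,-0.2,-0.2,-0.2,-0.2,-0.2,-0.2,1,1],
)

```text
time_s: 8.25
tool_pos: [696.6, 38.4, 128.6]
tcp_rot: [0.001, 0.069, 0.998, 0.0]
ft_force: [0.5, -0.6, -0.9]
finger_gap: 22.6
grasp_force: 0.0
```

```bash
cat > tilt.py <<'E'
from h import *
s=ctrl.observe(); print(s["tool_pos"],s["ft_force"],s["finger_gap"])
for cam in("top","scene"):
    f=vision.grab_frame(cam)
    for l in["square_end","round_end","edge_grip"]: print(cam,l,[(w(f,d["xyz"]).round(1).tolist(),round(d["conf"],2)) for d in finder.tip_of(cam,l)[:1]])
    P=cloud(f,f["color"].min(2)>90); d=np.array([-.99,.139]); c=np.array([696,38.])
    a=(P[:,:2]-c)@d; b=(P[:,:2]-c)@[.139,.99]
    for lo,hi in((-70,-30),(30,70)):
        m=(a>lo)&(a<hi)&(abs(b)<18)&(P[:,2]>44)&(P[:,2]<64); print((lo,hi),m.sum(),np.median(P[m],0).round(1) if m.any() else None)
    save(f,"tilt_"+cam)
E
python3 tilt.py
```

```text
[696.55151954  38.38267018 128.61421677] [ 0.46190196 -0.57300059 -0.94724853] 22.60417586286755
top square_end []
top round_end [([665.9, 411.4, 2.4], 0.69)]
top edge_grip []
(-70, -30) 0 None
(30, 70) 0 None
scene square_end [([642.2, 45.2, 59.5], 0.78)]
scene round_end [([760.0, 27.8, 52.1], 0.89)]
scene edge_grip [([694.8, 33.6, 75.3], 0.82)]
(-70, -30) 155 [745.4  33.5  53. ]
(30, 70) 150 [646.9  47.2  55. ]
```

Emit:
drive_tool(
  twist=[
    [0,0,0],
    [0,0,0],
    [0,0,0],
    [0,0,0],
    [0,0,0],
    [0,0,0],
    [0,0,0],
    [0,0,0],
  ],
  linear=[
    [0.03,0,0],
    [0.06,0,0],
    [0.06,0,0.03],
    [0.06,0,0.055],
    [0.06,0,0.065],
    [0.06,0,0.067],
    [0.06,0,0.067],
    [0.06,0,0.067],
  ],
  grip=[1,1,1,1,1,1,1,1],
)

```text
time_s: 9.45
tool_pos: [637.8, 46.6, 61.5]
tcp_rot: [0.001, 0.069, 0.998, 0.0]
ft_force: [-0.4, 0.4, 0.2]
finger_gap: 0.2
grasp_force: 0.0
```

Emit:
drive_tool(
  twist=[
    [0,0,0],
    [0,0,0],
    [0,0,0],
    [0,0,0],
    [0,0,0],
    [0,0,0],
    [0,0,0],
    [0,0,0],
    [0,0,0],
    [0,0,0],
  ],
  linear=[
    [0,0,0.001],
    [0,0,0.002],
    [0,0,0.003],
    [0,0,0.004],
    [0,0,0.005],
    [0,0,0.006],
    [0,0,0.007],
    [0,0,0.0075],
    [0,0,0.008],
    [0,0,0.008],
  ],
  grip=[1,1,1,1,1,1,1,1,1,1],
)

```text
time_s: 10.45
tool_pos: [636.7, 46.6, 52.3]
tcp_rot: [-0.0, 0.069, 0.998, 0.0]
ft_force: [-0.3, -0.3, 0.1]
finger_gap: -0.1
grasp_force: 0.1
```

Emit:
drive_tool(
  twist=[
    [0,0,0],
    [0,0,0],
    [0,0,0],
  ],
  linear=[
    [0,0,0.0004],
    [0,0,0.0008],
    [0,0,0.0008],
  ],
  grip=[1,1,1],
)

```text
time_s: 10.75
tool_pos: [636.7, 46.6, 51.7]
tcp_rot: [-0.0, 0.069, 0.998, 0.0]
ft_force: [-1.0, -0.8, 1.2]
finger_gap: 0.3
grasp_force: 0.6
```

Emit:
drive_tool(
  twist=[
    [0,0,0],
    [0,0,0],
    [0,0,0],
  ],
  linear=[
    [0,0,0.0003],
    [0,0,0.0006],
    [0,0,0.0006],
  ],
  grip=[1,1,1],
)

```text
time_s: 11.05
tool_pos: [636.7, 46.6, 51.6]
tcp_rot: [-0.0, 0.069, 0.998, 0.0]
ft_force: [-2.6, -0.2, 5.4]
finger_gap: 0.0
grasp_force: 2.7
```

Emit:
drive_tool(
  twist=[
    [0,0,0],
    [0,0,0],
    [0,0,0],
    [0,0,0],
    [0,0,0],
    [0,0,0],
  ],
  linear=[
    [0,0,0.0002],
    [0,0,0.0002],
    [0,0,0.0002],
    [0,0,0.0002],
    [0,0,0.0002],
    [0,0,0.0002],
  ],
  grip=[1,1,1,1,1,1],
)

```text
time_s: 11.65
tool_pos: [636.7, 46.6, 51.5]
tcp_rot: [0.0, 0.069, 0.998, 0.0]
ft_force: [-3.1, 0.1, 6.0]
finger_gap: -0.0
grasp_force: 3.2
```

```bash
python3 tilt.py
```

```text
[636.69467441  46.56727776  51.53076997] [-3.07945819  0.0750856   5.98036297] -0.028930210422348678
top square_end []
top round_end []
top edge_grip []
(-70, -30) 0 None
(30, 70) 0 None
scene square_end [([639.3, 43.5, 54.1], 0.92)]
scene round_end [([760.8, 28.5, 57.0], 0.74)]
scene edge_grip [([697.6, 37.0, 73.9], 0.91)]
(-70, -30) 152 [745.8  32.3  55.8]
(30, 70) 105 [651.9  51.4  52.1]
```

The bar rocked over to the square end: before the press the rounded end was low, and now the square end is. Next I press the rounded end.

Emit:
drive_tool(
  twist=[
    [0,0,0],
    [0,0,0],
    [0,0,0],
    [0,0,0],
    [0,0,0],
    [0,0,0],
    [0,0,0],
    [0,0,0],
    [0,0,0],
    [0,0,0],
    [0,0,0],
    [0,0,0],
  ],
  linear=[
    [0,0,-0.005],
    [0,0,-0.03],
    [0,0,-0.06],
    [-0.03,0,-0.06],
    [-0.07,0,-0.06],
    [-0.1,0,-0.06],
    [-0.12,0,-0.06],
    [-0.12,0,-0.04],
    [-0.12,0,-0.02],
    [-0.12,0,-0.012],
    [-0.12,0,-0.01],
    [-0.12,0,-0.01],
  ],
  grip=[1,1,1,1,1,1,1,1,1,1,1,1],
)

```text
time_s: 13.25
tool_pos: [755.8, 30.2, 61.1]
tcp_rot: [0.0, 0.069, 0.998, 0.0]
ft_force: [0.2, 0.2, -0.4]
finger_gap: -0.1
grasp_force: 0.0
```

Emit:
drive_tool(
  twist=[
    [0,0,0],
    [0,0,0],
    [0,0,0],
    [0,0,0],
    [0,0,0],
    [0,0,0],
    [0,0,0],
    [0,0,0],
  ],
  linear=[
    [0,0,0.001],
    [0,0,0.002],
    [0,0,0.003],
    [0,0,0.004],
    [0,0,0.005],
    [0,0,0.006],
    [0,0,0.007],
    [0,0,0.007],
  ],
  grip=[1,1,1,1,1,1,1,1],
)

```text
time_s: 14.05
tool_pos: [755.4, 30.1, 53.5]
tcp_rot: [-0.0, 0.069, 0.998, 0.0]
ft_force: [-0.0, -0.1, 0.7]
finger_gap: 0.2
grasp_force: 0.0
```

Emit:
drive_tool(
  twist=[
    [0,0,0],
    [0,0,0],
    [0,0,0],
    [0,0,0],
  ],
  linear=[
    [0,0,0.0005],
    [0,0,0.001],
    [0,0,0.0015],
    [0,0,0.0015],
  ],
  grip=[1,1,1,1],
)

```text
time_s: 14.45
tool_pos: [755.6, 30.1, 52.2]
tcp_rot: [0.0, 0.069, 0.998, 0.0]
ft_force: [0.1, -0.4, 0.8]
finger_gap: 0.2
grasp_force: 0.1
```

Emit:
drive_tool(
  twist=[
    [0,0,0],
    [0,0,0],
    [0,0,0],
    [0,0,0],
  ],
  linear=[
    [0,0,0.0004],
    [0,0,0.0008],
    [0,0,0.001],
    [0,0,0.001],
  ],
  grip=[1,1,1,1],
)

```text
time_s: 14.85
tool_pos: [755.6, 30.1, 51.8]
tcp_rot: [0.0, 0.069, 0.998, 0.0]
ft_force: [-1.2, 0.7, 4.9]
finger_gap: 0.1
grasp_force: 2.2
```

Emit:
drive_tool(
  twist=[
    [0,0,0],
    [0,0,0],
    [0,0,0],
    [0,0,0],
    [0,0,0],
    [0,0,0],
  ],
  linear=[
    [0,0,0.0003],
    [0,0,0.0003],
    [0,0,0.0003],
    [0,0,0.0003],
    [0,0,0.0003],
    [0,0,0.0003],
  ],
  grip=[1,1,1,1,1,1],
)

```text
time_s: 15.45
tool_pos: [755.7, 30.0, 51.8]
tcp_rot: [0.0, 0.069, 0.998, 0.0]
ft_force: [-2.2, -0.0, 6.4]
finger_gap: -0.0
grasp_force: 3.0
```

```bash
python3 tilt.py
```

```text
[755.65064852  30.01124249  51.80839067] [-2.2425945  -0.01653501  6.4010448 ] -0.03011668379047982
top square_end [([238.2, -310.8, -3.4], 0.51)]
top round_end []
top edge_grip []
(-70, -30) 0 None
(30, 70) 0 None
scene square_end [([640.1, 45.2, 56.8], 0.59)]
scene round_end [([759.2, 28.1, 55.0], 0.97)]
scene edge_grip [([696.7, 36.2, 74.7], 0.57)]
(-70, -30) 116 [741.   37.6  52.3]
(30, 70) 145 [647.3  46.7  55.5]
```

The bar rocks both ways, so this pan is the bowed one. I lift off, move clear and check how the bar rests.

Emit:
drive_tool(
  twist=[
    [0,0,0],
    [0,0,0],
    [0,0,0],
    [0,0,0],
    [0,0,0],
    [0,0,0],
    [0,0,0],
    [0,0,0],
    [0,0,0],
    [0,0,0],
    [0,0,0],
    [0,0,0],
  ],
  linear=[
    [0,0,-0.003],
    [0,0,-0.02],
    [0,0,-0.05],
    [0,0,-0.09],
    [0,0,-0.14],
    [0,0,-0.18],
    [0.05,0,-0.18],
    [0.1,0,-0.18],
    [0.15,0,-0.18],
    [0.2,0,-0.18],
    [0.2,0,-0.18],
    [0.2,0,-0.18],
  ],
  grip=[1,1,1,1,1,1,1,1,1,1,1,1],
)

```text
time_s: 17.05
tool_pos: [557.0, 57.9, 232.3]
tcp_rot: [0.001, 0.069, 0.998, 0.001]
ft_force: [0.9, 0.1, 0.1]
finger_gap: 0.4
grasp_force: 0.0
```

```bash
python3 tilt.py
```

```text
[557.00851212  57.94836261 232.25682761] [0.88338326 0.05649704 0.10239895] 0.4307074593812109
top square_end []
top round_end []
top edge_grip []
(-70, -30) 0 None
(30, 70) 0 None
scene square_end [([641.0, 44.4, 58.8], 0.78)]
scene round_end [([759.6, 25.3, 54.5], 0.63)]
scene edge_grip [([698.3, 34.2, 73.2], 0.91)]
(-70, -30) 155 [744.4  33.7  52.6]
(30, 70) 147 [646.6  47.4  55.2]
```

View pics/tilt_scene.png

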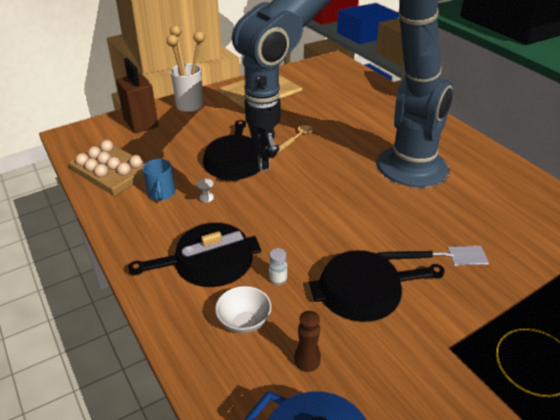

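The straightedge lies at pixel (213,244), grip up, across the middle of the pan whose base is centred near (215,253). It is released, and nothing else has moved.

```bash
python3 -c "
from station import ctrl
print(ctrl.finish_job())"
```

```text
the job is handed in; nothing more can be done
None
```

I found the bowed pan, the one straight ahead of the robot at about (696, 38) mm. The straightedge rocked to each end when pressed with about 6 N, and I left it lying released across the centre of that pan's base and handed the job in; no verdict came back. I didn't press-test the other two pans, whose bases measured flat in the depth image.

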